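# Rubber stamps back on their labelled rack

## Robot

A 7-joint arm with a two-finger parallel gripper is mounted at the origin on the work surface. World frame = base frame: x ahead of the robot, y to its left, z up, the work surface at z = 0. Lengths are in m, angles in rad, forces in N, time in s.
With the tool pointing down it reaches from about 0.425 to 0.875 m from the base axis. Payload 4.7 kg.
Tool frame: the origin (TCP) lies at the very end of the fingers, on their centre line; the grasp point (between the pads) lies 19 mm behind it; z points along the fingers, y is the line along which they close (so a half turn about z gives the same grasp; the last joint's range is limited). The gripper opens to 87 mm and grips with 3 to 60 N. Pads are 19 mm wide; open, the fingers measure 117 mm over their backs; the gripper's body (75 mm by 190 mm) begins 51 mm behind the grasp point.
Start: joints at [-1.147, 0.321, -0.07, 1.45, 0.023, 1.371, -0.057], TCP at [0.259, 0.596, 0.223] pointing down, gripper open.
Joint ranges: [-2.86, 2.86], [-0.3, 2.09], [-1.38, 1.24], [0.06, 2.45], [-1.56, 4.7], [0.09, 2.05], [-2.69, 2.69]. Speed limits (rad/s): [2.57, 2.57, 3.14, 3.14, 3.14, 3.14, 3.14].

## Interface

Orientations are given as a rotation vector (axis times angle).
In Python, from bench import ctrl gives the robot as it stands.
- The arm moves only by the shell command python3 -m jog 'ROWS' [FORCE]. ROWS is JSON, a list that holds one entry, the list of rows, each a list of 7 numbers: the shift along the tool's x, y, z in mm, then the turn, a rotation vector about the tool's x, y, z in degrees, then the finger opening in mm, from 0 to 87. A call has 1 to 10 rows; each row is the pose to reach, as a shift and turn from the pose commanded when the call began, along the tool's axes at that moment; what a row does not reach only later rows make up. A row lasts 1/10 s, in which the tool goes at most 50 mm and 8.59 degrees, less where a joint would pass 70% of its speed; a pose out of reach is approached as far as the arm can. A call with a gripper value outside its range is refused whole. The fingers move at their own pace and stop on an object; FORCE is the grip in N (left out, the last holds). Time passes only in rows, so rows that repeat a pose let the fingers close. It gives the time, the measured TCP pose, the force, the opening and the grip force at its end, in the units of the state.
- ctrl.get_state(): the state, without advancing time (a new reading comes with each control period).
- ctrl.get_image(name): name is "side" or "top"; returns a dict with "image" (420x560x3 uint8, red, green, blue), "depth" (420x560 float32, m along the optical axis (not along the pixel's ray), 0 where there is no reading), "fov_y" (degrees; the focal length in pixels is half the picture's height over the tangent of half this angle, whatever the lens; pixels are square), "cx", "cy" (the principal point, pixels), "rvec" (rotation vector, rad) and "tvec" (3), from world to camera coordinates, as OpenCV has them. Camera axes: x right, y down, z forward; pixel columns grow to the right and rows downward; lengths in m; the calibration is good to about 2 mm. A picture is of the moment at which its call begins.
- ctrl.close_job(): hands the job in; it is judged then, once.
The state is a dict: "time": time; "joint_positions": joint angles; "qd": joint speeds; "joint_torque": joint torques, N m; "position": TCP position; "tool_rot": TCP orientation; "ft_force": force on the tool from outside, world axes, zero at the start; "torque": the same for the moment, N m; "grip_width": opening from 0.0 (shut) to 1.0 (fully open); "grip_force": force on a finger pad.
Only numpy, scipy, OpenCV 4.12 (cv2) and the standard library are available. Lean on these libraries where they do the work, as an engineer would, in place of code of your own. Each camera call takes 0.05 s, during which the arm holds its last target. There are 200 camera calls.

## Task

Put the teller's stamps away: hang the round, the oblong and the square stamp in the rack, each in the slot whose label shows the outline of its foot, with the foot square to the rack (the oblong one lengthways along the row, as on its label). The square stamp was hung in the round one's slot by mistake, so move it to its own; the small round one already hangs where it belongs. Do not tip any stamp over or lay one down, and leave the small stamp, the ink pad and the two bottles standing where they are.

Things in the scene. Friction and masses are not known exactly. Their poses are not given: they have to be found in the camera images.
- rack: Fixed grey rack. Origin on the desk under the middle of the seats; x to its back, y along the row. Plate 4 mm thick, top 80 mm up, x -24 to 58, y +-130 mm, on end cheeks, open in front and below. Four alike slots 20 wide, 62 apart, open to -x. Stamps hang by the shoulder, neck in the slot. A lip 3 mm high along the front edge keeps them in: raise the shoulder over it to pass in or out.
- stamp_round: Rubber stamp 92 mm tall, 53-105 g, round foot 44 mm across, 15 thick. Origin: centre of the foot's underside, z up. Collar 20 wide up to 20; neck 12 wide from 20 to 46; handle 32 across, straight from 46 to 80, 25 at its top. Its flat underside at 46 is the shoulder. A disc on top shows the foot's outline. Free to stand at any yaw on the stamping mat. 
- stamp_oblong: Rubber stamp 92 mm tall, 53-105 g, oblong foot 22 mm (x) by 58 mm (y), 15 thick. Origin: centre of the foot's underside, z up. Collar 20 wide up to 20; neck 12 wide from 20 to 46; handle 32 across, straight from 46 to 80, 25 at its top. Its flat underside at 46 is the shoulder. A disc on top shows the foot's outline. Free to stand at any yaw on the stamping mat. 
- stamp_square: Rubber stamp 92 mm tall, 53-105 g, square foot 38 by 38 mm, 15 thick. Origin: centre of the foot's underside, z up. Collar 20 wide up to 20; neck 12 wide from 20 to 46; handle 32 across, straight from 46 to 80, 25 at its top. Its flat underside at 46 is the shoulder. A disc on top shows the foot's outline. It starts hanging by mistake in the slot that belongs to the round stamp.
- stamp_small: Rubber stamp 92 mm tall, 53-105 g, small round foot 22 mm across, 15 thick. Origin: centre of the foot's underside, z up. Collar 20 wide up to 20; neck 12 wide from 20 to 46; handle 32 across, straight from 46 to 80, 25 at its top. Its flat underside at 46 is the shoulder. A disc on top shows the foot's outline. It already hangs in its own slot and stays there.
- label_round: White label tile on the rack's plate behind a slot, 30 by 50 mm, 1.5 thick, showing a large circle: the slot of that stamp. Origin: centre of its underside; axes as the rack's. The slot's seat is 32 mm in front (-x).
- label_oblong: White label tile on the rack's plate behind a slot, 30 by 50 mm, 1.5 thick, showing an oblong, its long side along the row: the slot of that stamp. Origin: centre of its underside; axes as the rack's. The slot's seat is 32 mm in front (-x).
- label_square: White label tile on the rack's plate behind a slot, 30 by 50 mm, 1.5 thick, showing a square: the slot of that stamp. Origin: centre of its underside; axes as the rack's. The slot's seat is 32 mm in front (-x).
- label_small: White label tile on the rack's plate behind a slot, 30 by 50 mm, 1.5 thick, showing a small circle: the slot of that stamp. Origin: centre of its underside; axes as the rack's. The slot's seat is 32 mm in front (-x).
- seat_round (a point): Seat of the slot labelled with the large circle: the point at the plate's top (80 mm up) that the hanging stamp's axis passes through and round which its shoulder rests; 10 mm in front (-x) of the slot's closed end, 19.5 mm behind the 3 mm front lip. Axes as the rack's. 
- seat_oblong (a point): Seat of the slot labelled with the oblong: the point at the plate's top (80 mm up) that the hanging stamp's axis passes through and round which its shoulder rests; 10 mm in front (-x) of the slot's closed end, 19.5 mm behind the 3 mm front lip. Axes as the rack's. 
- seat_square (a point): Seat of the slot labelled with the square: the point at the plate's top (80 mm up) that the hanging stamp's axis passes through and round which its shoulder rests; 10 mm in front (-x) of the slot's closed end, 19.5 mm behind the 3 mm front lip. Axes as the rack's. 
- seat_small (a point): Seat of the slot labelled with the small circle: the point at the plate's top (80 mm up) that the hanging stamp's axis passes through and round which its shoulder rests; 10 mm in front (-x) of the slot's closed end, 19.5 mm behind the 3 mm front lip. Axes as the rack's. 
- mat: Fixed round brown-red stamping mat, 170 mm across, 3 mm thick, flat on the desk. Origin: centre of its underside.
- ink_pad: Bystander: closed black ink pad, 64 by 102 mm, 18 mm high, loose on the mat. Origin: centre of its underside.
- sanitiser: Bystander: clear hand-sanitiser pump bottle, 52 mm across, shoulder at 105 mm, white pump up to 150 mm high with a spout 34 mm out to its -x. Loose. Origin: centre of its underside.
- ink_bottle: Bystander: small white stamp-ink bottle with black cap, 36 mm across, 78 mm high. Loose. Origin: centre of its underside.
- fingerprint_reader: Fixed low white device, 62 by 86 mm, 25 mm high, beyond the work. Origin: centre of its underside.
There are look-alikes about, which are no part of the job. What is shaped like the stamp_oblong but blue is not meant. What is shaped like the stamp_square but purple is not meant.

How it is judged:
At the end, for the whole second after the job is handed in: The round, oblong and square stamps each hang in the slot with their own label: axis within 7 mm of the seat in x and y, shoulder resting on the plate (height within 2.5 mm), upright within 6 degrees, at rest; the oblong foot lies along the row and the square foot square to it, within 15 degrees (x of stamp_round in the frame of seat_round between -0.007 and 0.007 m and y of stamp_round in the frame of seat_round between -0.007 and 0.007 m and z of stamp_round in the frame of seat_round between -0.0485 and -0.0435 m and angle between each of stamp_round, stamp_oblong, stamp_square's own z axis and vertical below 0.1 rad and linear speed of each of stamp_round, stamp_oblong, stamp_square below 0.02 m/s and angular speed of each of stamp_round, stamp_oblong, stamp_square below 0.3 rad/s and contact force between each of stamp_round, stamp_oblong, stamp_square and rack above 0.1 N and x of stamp_oblong in the frame of seat_oblong between -0.007 and 0.007 m and y of stamp_oblong in the frame of seat_oblong between -0.007 and 0.007 m and z of stamp_oblong in the frame of seat_oblong between -0.0485 and -0.0435 m and angle between the y axis of stamp_oblong and the y axis of seat_oblong, either way round below 0.26 rad and x of stamp_square in the frame of seat_square between -0.007 and 0.007 m and y of stamp_square in the frame of seat_square between -0.007 and 0.007 m and z of stamp_square in the frame of seat_square between -0.0485 and -0.0435 m and (angle between the y axis of stamp_square and the x axis of seat_square, either way round below 0.26 rad or angle between the y axis of stamp_square and the y axis of seat_square, either way round below 0.26 rad)); the robot touches nothing.
It fails at once if the small stamp, which hangs in its own slot, is moved more than 12 mm (distance of stamp_small from where it was at the start of the episode above 0.012 m).
It fails at once if the ink pad or a bottle is pushed more than 20 mm or tipped (distance of any of ink_pad, sanitiser, ink_bottle from where it was at the start of the episode above 0.02 m or angle between any of ink_pad, sanitiser, ink_bottle's own z axis and vertical above 0.35 rad).
It fails at once if a stamp is tipped over (angle between any of stamp_round, stamp_oblong, stamp_square's own z axis and vertical above 0.7 rad).
It also fails if it takes over 70 s, if anything falls off the work surface, if the arm or the gripper's body presses on something with over 40 N, if the wrist force passes 120 N, or if a joint passes its speed limit or range.

## Working session

There is one attempt and no reset: what is moved stays moved. The work goes in short steps, Python scripts to look and compute and a shell command to move; the robot and the scene stay as the last step left them, time stands still between calls to the robot, and variables do not carry over. Pictures are saved under pics/ and viewed, at most 10 in all, crops included, and the job is handed in when it is done.

```bash
mkdir -p pics; ls
cat > h.py <<'E'
import numpy as np, cv2
from bench import ctrl
def grab(n):
    d=ctrl.get_image(n); im=cv2.cvtColor(np.asarray(d["image"]),cv2.COLOR_RGB2BGR)
    H=im.shape[0]; d['f']=H/2/np.tan(np.radians(d["fov_y"])/2)
    d['R']=cv2.Rodrigues(np.array(d["rvec"],float))[0]; d['t']=np.array(d["tvec"],float); d['bgr']=im
    return d
def ray(d,u,v,z):
    "pixel -> world point on plane z"
    c=-d['R'].T@d['t']; r=d['R'].T@np.array([(u-d['cx'])/d['f'],(v-d['cy'])/d['f'],1])
    return c+r*(z-c[2])/r[2]
def dpt(d,u,v):
    Z=d['depth'][int(v),int(u)]
    return d['R'].T@(Z*np.array([(u-d['cx'])/d['f'],(v-d['cy'])/d['f'],1])-d['t'])
def proj(d,p):
    q=d['R']@np.array(p)+d['t']; return q[:2]/q[2]*d['f']+[d['cx'],d['cy']]
E
python3 - <<'E'
from h import *
for n in("top","side"):
    d=grab(n); cv2.imwrite(f"pics/{n}0.png",d['bgr']); print(n,-d['R'].T@d['t'],d['f'],d['R'].round(2).tolist())
s=ctrl.get_state(); print(s)
E
```

```text
pics
top [ 0.5894927  -0.00714171  1.16543297] 537.0300407536544 [[0.01, -1.0, -0.02], [-1.0, -0.01, -0.03], [0.03, 0.02, -1.0]]
side [ 0.36370123 -0.49966194  0.78214703] 468.17340072969904 [[0.89, -0.46, 0.01], [-0.35, -0.7, -0.63], [0.3, 0.55, -0.78]]
{'time': 0.1, 'joint_positions': array([-1.14689567,  0.32170912, -0.07008058,  1.451558  ,  0.02260392,
        1.3708416 , -0.05689163]), 'qd': array([ 0.00148417, -0.00032766, -0.00076368, -0.0019281 , -0.00190373,
        0.00132928, -0.00216329]), 'joint_torque': array([-2.14745492e-04, -4.92576313e+01, -4.05812413e-01, -3.13398206e+01,
       -6.40789862e-02,  3.94539919e-02,  6.11350151e-05]), 'position': array([0.25882203, 0.5956885 , 0.22159419]), 'tool_rot': array([-6.39116041e-01, -3.07563755e+00,  2.68746169e-03]), 'ft_force': array([-0.30739606,  0.277403  ,  0.45276808]), 'torque': array([-0.05679255, -0.02209048, -0.01007134]), 'grip_force': 0.0, 'grip_width': 1.002365655470766}
```

View pics/top0.png

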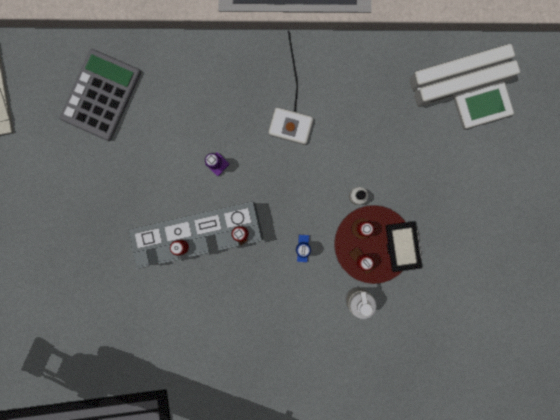

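View pics/side0.png

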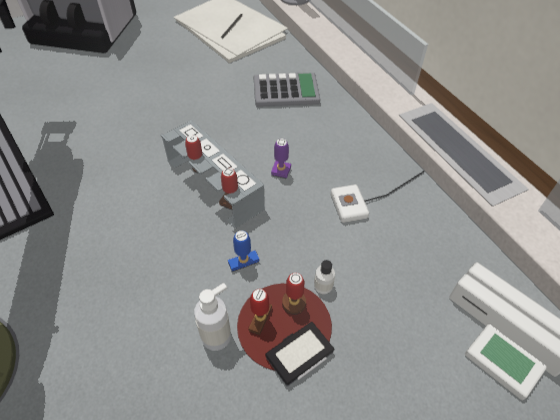

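Top view: the rack runs left, with labels square (148,238), small (178,231), oblong (208,224) and round (237,217). The small stamp is at (178,248) and the square one at (240,235). The mat stamps are at (367,229) and (367,263), with the sanitiser at (363,305). I'll zoom in to tell them apart and get the yaw.

Run:
```python
from h import *
t=cv2.imread("pics/top0.png"); s=cv2.imread("pics/side0.png")
def c(im,x,y,w,h): return cv2.resize(im[y:y+h,x:x+w],(400,300),interpolation=cv2.INTER_CUBIC)
a=np.vstack([np.hstack([c(t,130,190,133,100),c(t,333,205,100,75)]),np.hstack([c(s,160,120,120,90),c(s,235,260,107,80)])])
cv2.imwrite("pics/m0.png",np.clip(a*1.6,0,255).astype(np.uint8))
for n in("top","side"):
    d=grab(n); hsv=cv2.cvtColor(d['bgr'],cv2.COLOR_BGR2HSV)
    m=((hsv[...,0]<8)|(hsv[...,0]>172))&(hsv[...,1]>150)&(hsv[...,2]>85)
    k,l,st,ce=cv2.connectedComponentsWithStats(m.astype(np.uint8))
    for i in range(1,k):
        if st[i,4]>15: print(n,st[i].tolist(),ce[i].round(1))
    # white label tiles
    if n=="top":
        m=(hsv[...,1]<40)&(hsv[...,2]>120); m[:190]=0;m[290:]=0;m[:,:125]=0;m[:,270:]=0
        for i,(k2) in enumerate([1]):
            k,l,st,ce=cv2.connectedComponentsWithStats(m.astype(np.uint8))
            for i in range(1,k):
                if st[i,4]>30:
                    ys,xs=np.where(l==i); r=cv2.minAreaRect(np.c_[xs,ys].astype(np.float32))
                    print("white",st[i].tolist(),r,ray(d,*r[0],.0815).round(4))
```

```text
white [223, 208, 29, 21, 369] ((237.07467651367188, 217.5284881591797), (16.399961471557617, 26.328584671020508), 77.19573211669922) [0.5975 0.1096 0.0815]
white [193, 214, 29, 21, 380] ((207.1764678955078, 224.2941131591797), (16.48671531677246, 26.465518951416016), 77.47119140625) [0.583  0.17   0.0815]
white [164, 221, 28, 21, 400] ((177.40318298339844, 230.9151611328125), (16.686847686767578, 26.26633644104004), 78.11134338378906) [0.5687 0.2302 0.0815]
white [134, 228, 28, 21, 371] ((147.6404266357422, 237.7752685546875), (16.339792251586914, 26.083703994750977), 77.00537872314453) [0.5539 0.2905 0.0815]
white [234, 229, 10, 10, 82] ((238.5, 233.5), (9.0, 9.0), 90.0) [0.5653 0.1062 0.0815]
white [171, 243, 11, 10, 89] ((176.0, 247.5), (9.0, 10.0), 90.0) [0.5351 0.2324 0.0815]
side [287, 278, 15, 21, 151] [293.5 290. ]
side [250, 294, 19, 22, 274] [259.3 305.9]
```

View pics/m0.png

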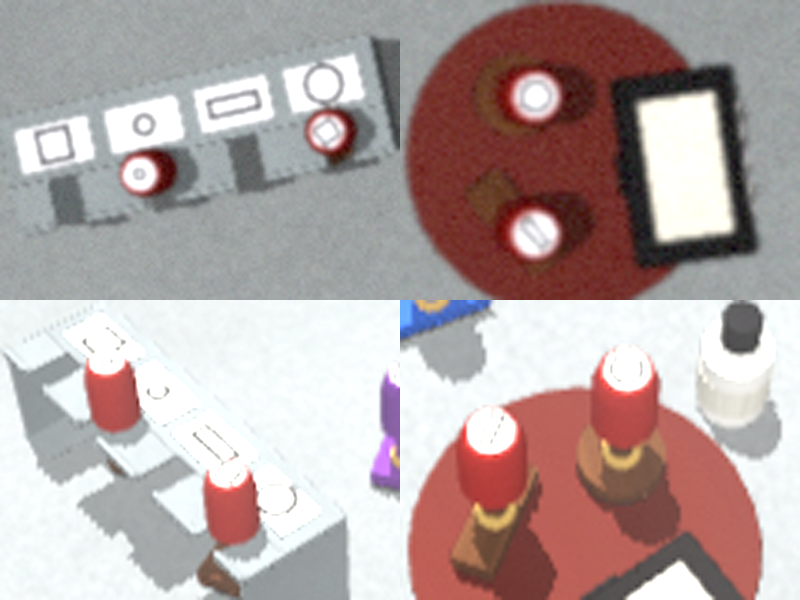

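Round stands at (367,229) and oblong at (367,263) on the mat. The square hangs turned in the round slot. Next I measure their positions and yaws.

```bash
cat >> h.py <<'E'
from scipy.spatial.transform import Rotation as Ro
RY=np.degrees(np.arctan2(.0436,.1809))      # rack yaw
rx=np.array([np.cos(np.radians(RY)),np.sin(np.radians(RY))]); ry=np.array([-rx[1],rx[0]])
L={'round':(.5975,.1096),'oblong':(.583,.17),'small':(.5687,.2302),'square':(.5539,.2905)}
mid=np.mean(list(L.values()),axis=0)-.032*rx
seat={k:mid+o*ry for k,o in zip(L,(-.093,-.031,.031,.093))}
def to(x,y,z,yaw):
    "row (mm, deg) to TCP x,y,z with tool y axis at world yaw (deg, mod 180)"
    s=ctrl.get_state(); R=Ro.from_rotvec(s['tool_rot']).as_matrix(); best=None
    for a in (yaw,yaw+180):
        c=np.radians(a); T=np.array([[np.sin(c),np.cos(c),0],[-np.cos(c),np.sin(c),0],[0,0,-1]]).T.copy()
        T=np.c_[[np.sin(c),-np.cos(c),0],[np.cos(c),np.sin(c),0],[0,0,-1]]
        T[:,0]=np.cross(T[:,1],T[:,2])
        rv=Ro.from_matrix(R.T@T).as_rotvec(degrees=True)
        if best is None or np.linalg.norm(rv)<np.linalg.norm(best): best=rv
    d=R.T@(np.array([x,y,z])-s['position'])*1000
    return d.round(1).tolist(),best.round(1).tolist()
def now():
    s=ctrl.get_state(); R=Ro.from_rotvec(s['tool_rot']).as_matrix()
    return s['position'].round(4),'yawY',np.degrees(np.arctan2(R[1,1],R[0,1])).round(1),'w',round(s['grip_width']*87,1),'q7',s['joint_positions'][6].round(2)
E
python3 - <<'E'
from h import *
print("RY",RY,{k:v.round(4) for k,v in seat.items()},now())
d=grab("top"); g=d['bgr'].astype(float).sum(2)/3; hsv=cv2.cvtColor(d['bgr'],cv2.COLOR_BGR2HSV)
for n,(u,v),z in (("square",(238,233),.126),("small",(176,247),.126),("round",(367,229),.095),("obl",(367,263),.095)):
    sub=slice(v-9,v+10),slice(u-9,u+10); m=((hsv[...,1]<70)&(hsv[...,2]>90))[sub].astype(np.uint8)
    m=cv2.morphologyEx(m,cv2.MORPH_CLOSE,np.ones((3,3),np.uint8)); k,l,st,ce=cv2.connectedComponentsWithStats(m)
    i=1+np.argmax(st[1:,4]); c=ce[i]+[u-9,v-9]; print(n,c.round(1),st[i,4],ray(d,*c,z).round(4))
    yy,xx=np.mgrid[v-4:v+5,u-4:u+5]; 
    P=np.array([ray(d,a,b,z)[:2] for a,b in zip(xx.ravel(),yy.ravel())])-ray(d,*c,z)[:2]; r=np.hypot(*P.T)
    w=(g[yy,xx].ravel().max()-g[yy,xx].ravel())*(r<.0085); th=np.arctan2(P[:,1],P[:,0])
    for h in(2,4): q=(w*r**h*np.exp(1j*h*th)).sum(); print("  harm",h,np.degrees(np.angle(q))/h,abs(q)/(w*r**h).sum())
for n,box in (("top",(345,240,30,40)),("side",(240,300,40,40))):
    d=grab(n); hsv=cv2.cvtColor(d['bgr'],cv2.COLOR_BGR2HSV); x,y,w,h=box
    m=(hsv[...,0]>8)&(hsv[...,0]<28)&(hsv[...,1]>60); M=np.zeros_like(m); M[y:y+h,x:x+w]=m[y:y+h,x:x+w]
    ys,xs=np.where(M); P=np.array([ray(d,a,b,.016)[:2] for a,b in zip(xs,ys)]); print(n,len(P))
    if len(P)>5: print(cv2.minAreaRect((P*1000).astype(np.float32)))
E
```

```text
RY 13.550824207937405 {'round': array([0.5665, 0.1022]), 'oblong': array([0.5519, 0.1624]), 'small': array([0.5374, 0.2227]), 'square': array([0.5229, 0.283 ])} (array([0.2589, 0.5959, 0.2219]), 'yawY', np.float64(66.5), 'w', 87.0, 'q7', np.float64(-0.06))
square [235.5 232.5] 251 [0.5682 0.1074 0.126 ]
  harm 2 -8.686666722014742 0.4094760855545249
  harm 4 36.28468219861505 0.2917921079588682
small [173.3 246.7] 248 [0.5388 0.2279 0.126 ]
  harm 2 39.51289495207739 0.2811391969950562
  harm 4 6.80210332549216 0.2344400397869243
round [366.8 228.7] 100 [ 0.5791 -0.1504  0.095 ]
  harm 2 87.42376653282804 0.033060166245436805
  harm 4 -35.89603386963186 0.02125650685825153
obl [366.5 263.1] 101 [ 0.5108 -0.1505  0.095 ]
  harm 2 39.38480554958709 0.5127812101187449
  harm 4 39.25010311179496 0.10852012491165375
top 88
((512.0111694335938, -150.10955810546875), (57.35741424560547, 21.195938110351562), 43.64410400390625)
side 257
((509.1968078613281, -151.5532989501953), (59.66545486450195, 22.964675903320312), 41.792884826660156)
```

```bash
python3 -c "
from h import *
print(to(.5665,.1020,.18,33))"
```

```text
([-478.9, -330.6, 42.5], [-0.0, 0.0, 33.5])
```

```bash
python3 -m jog '[[[-479,-330.6,0,0,0,33.5,87],[-479,-330.6,0,0,0,33.5,60],[-479,-330.6,0,0,0,33.5,60],[-479,-330.6,0,0,0,33.5,60],[-479,-330.6,0,0,0,33.5,60],[-479,-330.6,0,0,0,33.5,60],[-479,-330.6,0,0,0,33.5,60],[-479,-330.6,0,0,0,33.5,60],[-479,-330.6,0,0,0,33.5,60],[-479,-330.6,0,0,0,33.5,60]]]' 30; python3 -m jog '[[[0,0,0,0,0,0,60],[0,0,0,0,0,0,60],[0,0,0,0,0,0,60]]]'; python3 -c "
from h import *
print(now(),to(.5665,.1020,.087,33))"
```

```text
time: 1.35
position: [0.5241, 0.17, 0.223]
tool_rot: [1.498, 2.761, 0.002]
ft_force: [1.0, -0.1, -0.7]
grip_width: 0.688
grip_force: 0.0
time: 1.65
position: [0.5227, 0.1731, 0.2225]
tool_rot: [-1.496, -2.762, -0.001]
ft_force: [0.8, 0.5, -0.1]
grip_width: 0.689
grip_force: 0.0
(array([0.5227, 0.1731, 0.2225]), 'yawY', np.float64(33.1), 'w', 60.0, 'q7', np.float64(0.24)) ([-83.7, -2.2, 135.5], [0.0, -0.1, 0.1])
```

```bash
python3 -m jog '[[[-45,-1,40,0,0,0,60],[-83.7,-2.2,40,0,0,0,60],[-83.7,-2.2,60,0,0,0,60],[-83.7,-2.2,90,0,0,0,60],[-83.7,-2.2,115,0,0,0,60],[-83.7,-2.2,130,0,0,0,60],[-83.7,-2.2,130,0,0,0,60],[-83.7,-2.2,130,0,0,0,60]]]'; python3 -c "
from h import *
print(now(),to(.5665,.1020,.087,33))
d=grab('top'); e=grab('side')
a=np.hstack([cv2.resize(d['bgr'][170:290,170:290],(400,400),interpolation=2),cv2.resize(e['bgr'][120:240,160:280],(400,400),interpolation=2)])
cv2.imwrite('pics/g1.png',a)"
```

```text
time: 2.45
position: [0.5674, 0.1013, 0.0933]
tool_rot: [1.496, 2.762, 0.001]
ft_force: [0.4, -0.3, -0.2]
grip_width: 0.689
grip_force: 0.0
(array([0.5674, 0.1013, 0.0933]), 'yawY', np.float64(33.1), 'w', 60.0, 'q7', np.float64(0.45)) ([1.0, -0.4, 6.3], [0.0, 0.0, 0.1])
```

View pics/g1.png

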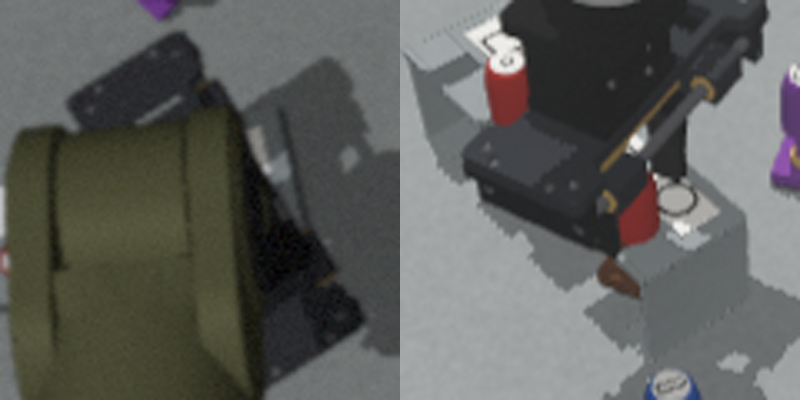

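The gripper straddles the square stamp's handle: red between the fingers at (640,210) in the right panel, foot at (615,275). I'll lower and grip.

```bash
python3 -m jog '[[[1,-0.4,5,0,0,0,60],[1,-0.4,6,0,0,0,60],[1,-0.4,6,0,0,0,20],[1,-0.4,6,0,0,0,20],[1,-0.4,6,0,0,0,20],[1,-0.4,6,0,0,0,20],[1,-0.4,6,0,0,0,20],[1,-0.4,6,0,0,0,20],[1,-0.4,6,0,0,0,20],[1,-0.4,6,0,0,0,20]]]' 30; python3 -c "
from h import *
p=now();print(p, to(*(p[0][:2]-.075*rx),p[0][2]+.008,33))"
```

```text
time: 3.55
position: [0.5662, 0.1009, 0.0866]
tool_rot: [1.499, 2.761, 0.0]
ft_force: [0.2, 0.2, 0.2]
grip_width: 0.361
grip_force: 30.0
(array([0.5662, 0.1009, 0.0866]), 'yawY', np.float64(33.0), 'w', 31.4, 'q7', np.float64(0.45)) ([25.0, -70.8, -8.0], [0.0, 0.0, 0.0])
```

```bash
python3 -m jog '[[[0,0,-4,0,0,0,20],[0,0,-9,0,0,0,20],[0,0,-9,0,0,0,20],[4,-11.3,-9,0,0,0,20],[8,-23,-9,0,0,0,20],[12.4,-35,-9,0,0,0,20],[17,-48,-9,0,0,0,20],[21,-60,-9,0,0,0,20],[25,-71,-9,0,0,0,20],[25,-71,-9,0,0,0,20]]]'
python3 - <<'E'
from h import *
print(now())
d=grab('side'); e=d['bgr'].copy(); c=proj(d,[.4933,.0834,.05]); print(c)
x,y=int(c[0])-40,int(c[1])-40
hsv=cv2.cvtColor(e,cv2.COLOR_BGR2HSV)
m=(hsv[...,0]>3)&(hsv[...,0]<28)&(hsv[...,1]>60)&(hsv[...,2]<130); M=np.zeros(m.shape,np.uint8); M[y:y+95,x:x+80]=m[y:y+95,x:x+80]
k,l,st,ce=cv2.connectedComponentsWithStats(M); i=1+np.argmax(st[1:,4]); print(st[i],ce[i])
v=e.copy(); v[l==i]=(0,255,0)
cv2.imwrite('pics/g2.png',np.hstack([cv2.resize(a[y:y+100,x-10:x+90],(400,400),interpolation=2) for a in(e,v)]))
E
```

```text
time: 4.55
position: [0.4912, 0.0828, 0.0954]
tool_rot: [-1.498, -2.76, 0.0]
ft_force: [0.0, 0.1, -1.2]
grip_width: 0.361
grip_force: 30.0
(array([0.4912, 0.0828, 0.0954]), 'yawY', np.float64(33.0), 'w', 31.4, 'q7', np.float64(0.4))
[201.02855909 216.17446094]
[187 207  26  20 290] [199.89655172 216.66551724]
```

View pics/g2.png

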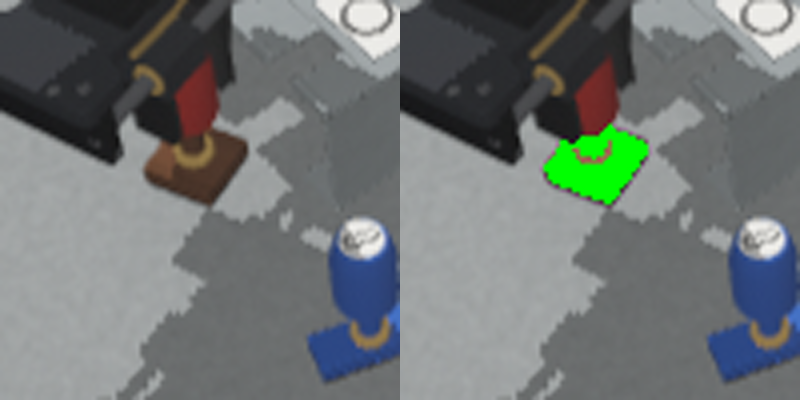

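Square foot clearly seen: lower corners at (148,181), (211,205) and (248,157) in the crop. Next I'll work out its yaw.

Run:
```python
from h import *
d=grab('side')
P=[ray(d,151+a/4,176+b/4,.043)[:2] for a,b in((148,181),(211,205),(248,157))]
for a,b in((0,1),(1,2)):
    v=P[b]-P[a]; print(np.hypot(*v),np.degrees(np.arctan2(v[1],v[0]))%90)
print((P[0]+P[2])/2)
t=seat['square']; 
for dd in(-.075,0): print(to(*(t+dd*rx),.0954,33-0))
```

```text
0.03595676996373311 38.60584931677094
0.03402566110047126 35.727591878975176
[0.49181371 0.08446758]
([176.1, 63.0, 0.5], [0.1, 0.0, 0.0])
([151.1, 133.7, 0.6], [0.1, 0.0, 0.0])
```

```bash
python3 -m jog '[[[44,16,0,0,0,6,20],[88,32,0,0,0,12,20],[132,48,0,0,0,18,20],[176,63,0,0,0,23.5,20],[176,63,0,0,0,23.5,20],[176,63,0,0,0,23.5,20],[176,63,0,0,0,23.5,20],[176,63,0,0,0,23.5,20]]]'
python3 - <<'E'
from h import *
p=now();print(p); t=seat['square']; print(to(*t,.0954,p[2]),to(*t,.0866,p[2]))
d=grab('side'); e=d['bgr']; c=proj(d,[*p[0][:2],.05]).astype(int); x,y=c-50
x=max(x,0);y=max(y,0)
cv2.imwrite('pics/g3.png',cv2.resize(e[y:y+100,x:x+133],(665,500),interpolation=2)); print(x,y)
E
```

```text
time: 5.45
position: [0.4508, 0.2635, 0.0955]
tool_rot: [2.032, 2.395, -0.0]
ft_force: [0.0, 0.5, -0.4]
grip_width: 0.361
grip_force: 30.0
(array([0.4508, 0.2635, 0.0955]), 'yawY', np.float64(9.4), 'w', 31.4, 'q7', np.float64(-0.38))
([7.5, 74.3, 0.1], [0.0, 0.0, -0.0]) ([7.5, 74.3, 8.9], [0.0, 0.0, -0.0])
102 115
```

View pics/g3.png

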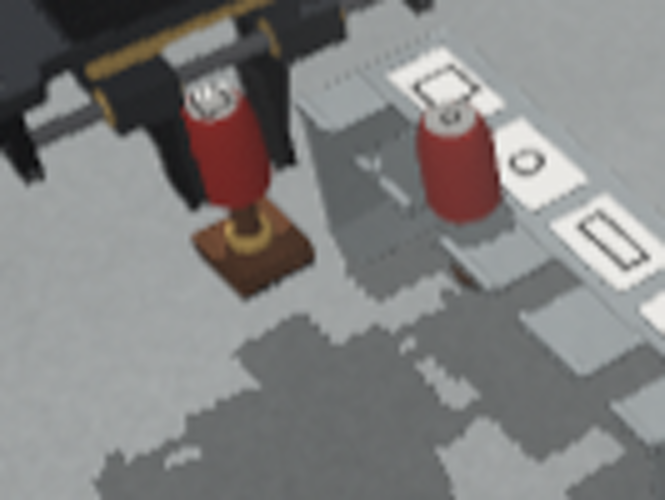

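The square foot at (250,250) is now parallel to the rack row and lined up with the square slot at (360,130). I'll slide it in.

```bash
python3 -m jog '[[[1.5,15,0,0,0,0,20],[3,30,0,0,0,0,20],[4.5,44,0,0,0,0,20],[5.5,56,0,0,0,0,20],[6.5,66,0,0,0,0,20],[7.5,74,0,0,0,0,20],[7.5,74,0,0,0,0,20],[7.5,74,0,0,0,0,20]]]'
python3 - <<'E'
from h import *
p=now();print(p,(p[0][:2]-seat['square'])@np.c_[rx,ry])
d=grab('top');print(grab and 0)
E
```

```text
time: 6.3
position: [0.5214, 0.2846, 0.0954]
tool_rot: [-2.029, -2.398, 0.001]
ft_force: [0.5, 0.4, -0.1]
grip_width: 0.358
grip_force: 30.0
(array([0.5214, 0.2846, 0.0954]), 'yawY', np.float64(9.5), 'w', 31.1, 'q7', np.float64(-0.31)) [-0.00105647  0.00191252]
0
```

```bash
python3 -m jog '[[[0,0,4,0,0,0,20],[0,0,8,0,0,0,20],[0,0,9,0,0,0,20],[0,0,9,0,0,0,20],[0,0,9,0,0,0,46],[0,0,9,0,0,0,46],[0,0,9,0,0,0,46],[0,0,9,0,0,0,46]]]'; python3 -m jog '[[[0,0,-10,0,0,0,46],[0,0,-30,0,0,0,60],[0,0,-60,0,0,0,60],[0,0,-90,0,0,0,60],[0,0,-120,0,0,0,60],[0,0,-120,0,0,0,60]]]'
python3 - <<'E'
from h import *
print(now(),to(.5791,-.1504,.25,0),to(.5791,-.1504,.25,33),to(.5791,-.1504,.25,-30))
E
```

```text
time: 7.15
position: [0.5218, 0.2848, 0.0865]
tool_rot: [2.029, 2.398, 0.0]
ft_force: [-0.0, 0.5, 0.5]
grip_width: 0.517
grip_force: 0.0
time: 7.75
position: [0.5244, 0.2861, 0.2126]
tool_rot: [2.028, 2.396, 0.015]
ft_force: [0.2, 0.1, 0.1]
grip_width: 0.685
grip_force: 0.0
(array([0.5244, 0.2861, 0.2126]), 'yawY', np.float64(9.5), 'w', 59.6, 'q7', np.float64(-0.33)) ([-439.4, -17.8, -39.4], [0.5, -0.3, 9.5]) ([-439.4, -17.8, -39.4], [0.5, -0.1, -23.5]) ([-439.4, -17.8, -39.4], [0.4, -0.4, 39.5])
```

```bash
python3 -m jog '[[[-45,-2,0,0,0,-5,50],[-95,-4,0,0,0,-10,50],[-140,-6,0,0,0,-16,50],[-190,-8,0,0,0,-22,50],[-240,-10,0,0,0,-28,50],[-290,-12,0,0,0,-34,50],[-340,-14,0,0,0,-40,50],[-390,-16,0,0.5,-0.2,-46,50],[-439,-18,0,0.5,-0.2,-50.5,50],[-439,-18,0,0.5,-0.2,-50.5,50]]]'; python3 -m jog '[[[0,0,0,0,0,0,50],[0,0,0,0,0,0,50]]]'; python3 -c "
from h import *
print(now(),to(.5791,-.1504,.055,60))"
```

```text
time: 8.75
position: [0.575, -0.1612, 0.207]
tool_rot: [-0.829, -3.029, 0.022]
ft_force: [-0.1, -0.8, -0.2]
grip_width: 0.576
grip_force: 0.0
time: 8.95
position: [0.5766, -0.1497, 0.2063]
tool_rot: [-0.81, -3.032, 0.012]
ft_force: [0.1, 0.8, 0.9]
grip_width: 0.576
grip_force: 0.0
(array([ 0.5766, -0.1497,  0.2063]), 'yawY', np.float64(60.1), 'w', 50.1, 'q7', np.float64(1.35)) ([-2.8, 1.9, 151.3], [-0.5, -0.1, 0.1])
```

```bash
python3 -m jog '[[[-2.5,1.5,40,-0.5,0,0,50],[-2.5,1.5,75,-0.5,0,0,50],[-2.5,1.5,105,-0.5,0,0,50],[-2.5,1.5,130,-0.5,0,0,50],[-2.5,1.5,145,-0.5,0,0,50],[-2.5,1.5,151,-0.5,0,0,50],[-2.5,1.5,151,-0.5,0,0,50],[-2.5,1.5,151,-0.5,0,0,50]]]'; python3 -c "
from h import *
print(now(),to(.5791,-.1504,.055,60))"
```

```text
time: 9.75
position: [0.5798, -0.1521, 0.0569]
tool_rot: [0.811, 3.033, 0.0]
ft_force: [0.5, 0.1, 0.6]
grip_width: 0.571
grip_force: 0.0
(array([ 0.5798, -0.1521,  0.0569]), 'yawY', np.float64(60.0), 'w', 49.7, 'q7', np.float64(1.42)) ([1.4, 1.1, 1.9], [0.0, 0.1, 0.0])
```

```bash
python3 -m jog '[[[1.4,1.1,2,0,0,0,50],[1.4,1.1,2,0,0,0,50],[1.4,1.1,2,0,0,0,20],[1.4,1.1,2,0,0,0,20],[1.4,1.1,2,0,0,0,20],[1.4,1.1,2,0,0,0,20],[1.4,1.1,2,0,0,0,20],[1.4,1.1,2,0,0,0,20]]]' 30;  python3 -m jog '[[[0,0,-10,0,0,0,20],[0,0,-30,0,0,0,20],[0,0,-55,0,0,0,20],[0,0,-85,0,0,0,20],[0,0,-115,0,0,0,20],[0,0,-130,0,0,0,20],[0,0,-130,0,0,0,20]]]'
python3 - <<'E'
from h import *
p=now();print(p); t=seat['round']-.075*rx; print(t,to(*t,.185,16),to(*t,.098,16))
d=grab('top'); e=grab('side')
cv2.imwrite('pics/g4.png',np.hstack([cv2.resize(e['bgr'][180:380,160:360],(400,400)),cv2.resize(d['bgr'][170:330,290:450],(400,400))]))
E
```

```text
time: 10.55
position: [0.5782, -0.1506, 0.0537]
tool_rot: [-0.812, -3.034, 0.0]
ft_force: [-0.2, -0.3, 1.5]
grip_width: 0.361
grip_force: 30.0
time: 11.25
position: [0.5795, -0.1511, 0.1861]
tool_rot: [0.812, 3.031, 0.001]
ft_force: [-0.1, 0.2, -0.9]
grip_width: 0.363
grip_force: 30.0
(array([ 0.5795, -0.1511,  0.1861]), 'yawY', np.float64(60.0), 'w', 31.6, 'q7', np.float64(1.36))
[0.49354424 0.08459296] ([192.2, 161.2, 0.7], [0.2, 0.2, 44.0]) ([192.5, 161.0, 87.7], [0.2, 0.2, 44.0])
```

View pics/g4.png

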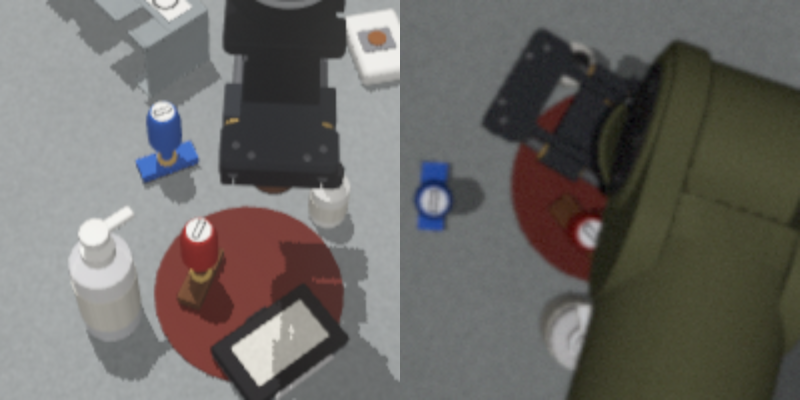

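The round stamp is held and lifted; the oblong is undisturbed at (200,245). I'm carrying the round one to its slot front, fingers closing along the row.

```bash
python3 -m jog '[[[25,21,0,0,0,-5,20],[55,46,0,0,0,-11,20],[85,71,0,0,0,-17,20],[115,96,0,0,0,-24,20],[145,121,0,0,0,-31,20],[172,145,0,0,0,-38,20],[192,161,0,0,0,-43.5,20],[192,161,0,0,0,-43.5,20],[192,161,0,0,0,-43.5,20],[192,161,0,0,0,-43.5,20]]]'; python3 -c "
from h import *
p=now();t=seat['round']-.075*rx;print(p,to(*t,.094,103.5))"
```

```text
time: 12.35
position: [0.492, 0.0834, 0.1826]
tool_rot: [0.366, -3.118, 0.001]
ft_force: [-0.5, 0.7, -0.4]
grip_width: 0.363
grip_force: 30.0
(array([0.492 , 0.0834, 0.1826]), 'yawY', np.float64(103.4), 'w', 31.6, 'q7', np.float64(1.59)) ([-2.0, 0.9, 88.6], [-0.0, -0.1, -0.1])
```

```bash
python3 -m jog '[[[-2,1,20,0,0,0,20],[-2,1,45,0,0,0,20],[-2,1,68,0,0,0,20],[-2,1,82,0,0,0,20],[-2,1,88.5,0,0,0,20],[-2,1,88.5,0,0,0,20],[-2,1,88.5,0,0,0,20],[-2,1,88.5,0,0,0,20]]]'
python3 - <<'E'
from h import *
p=now();print(p,to(*seat['round'],.094,103.5))
d=grab('side'); c=proj(d,[*p[0][:2],.05]).astype(int); x,y=c-50
cv2.imwrite('pics/g5.png',cv2.resize(d['bgr'][y:y+100,x:x+133],(665,500),interpolation=2))
E
```

```text
time: 13.15
position: [0.4948, 0.0864, 0.0962]
tool_rot: [-0.369, 3.118, 0.001]
ft_force: [0.7, 0.0, -0.2]
grip_width: 0.363
grip_force: 30.0
(array([0.4948, 0.0864, 0.0962]), 'yawY', np.float64(103.5), 'w', 31.6, 'q7', np.float64(1.61)) ([-73.3, -1.4, 2.3], [0.0, 0.1, 0.0])
```

View pics/g5.png

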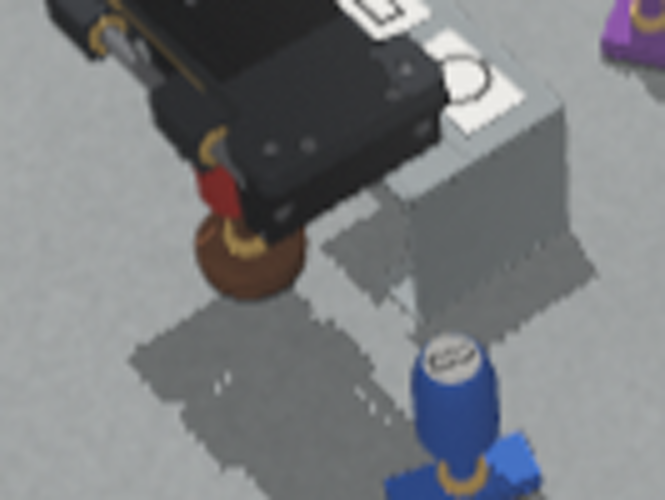

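The round stamp hangs upright in the grip at (250,255), in front of the empty round slot. I'll slide it in, lower it and release.

```bash
python3 -m jog '[[[-14,0,1,0,0,0,20],[-28,-1,1,0,0,0,20],[-42,-1.4,1,0,0,0,20],[-54,-1.4,1,0,0,0,20],[-65,-1.4,1,0,0,0,20],[-73,-1.4,1,0,0,0,20],[-73,-1.4,1,0,0,0,20],[-73,-1.4,1,0,0,0,20]]]'; python3 -c "
from h import *
p=now();print(p,to(*seat['round'],.0845,103.5))"
```

```text
time: 14.0
position: [0.5649, 0.1018, 0.0939]
tool_rot: [0.37, -3.118, 0.0]
ft_force: [0.5, 0.6, -1.4]
grip_width: 0.357
grip_force: 30.0
(array([0.5649, 0.1018, 0.0939]), 'yawY', np.float64(103.5), 'w', 31.1, 'q7', np.float64(1.65)) ([-1.6, -0.1, 9.4], [0.0, -0.1, 0.0])
```

```bash
python3 -m jog '[[[-1,0,4,0,0,0,20],[-1,0,8,0,0,0,20],[-1,0,9.3,0,0,0,20],[-1,0,9.3,0,0,0,20],[-1,0,9.3,0,0,0,46],[-1,0,9.3,0,0,0,46],[-1,0,9.3,0,0,0,46],[-1,0,9.3,0,0,0,46]]]'; python3 -m jog '[[[0,0,-10,0,0,0,46],[0,0,-30,0,0,0,50],[0,0,-60,0,0,0,50],[0,0,-90,0,0,0,50],[0,0,-120,0,0,0,50],[0,0,-120,0,0,0,50]]]'
python3 - <<'E'
from h import *
p=now();print(p,*[(a,to(.5105,-.151,.205,a)) for a in (42,90,132)])
E
```

```text
time: 14.8
position: [0.5663, 0.1023, 0.0848]
tool_rot: [0.37, -3.119, -0.0]
ft_force: [-0.0, 0.2, -0.3]
grip_width: 0.52
grip_force: 0.0
time: 15.4
position: [0.5692, 0.1026, 0.2106]
tool_rot: [-0.369, 3.111, 0.003]
ft_force: [0.0, 1.0, 0.7]
grip_width: 0.574
grip_force: 0.0
(array([0.5692, 0.1026, 0.2106]), 'yawY', np.float64(103.5), 'w', 50.0, 'q7', np.float64(1.63)) (42, ([116.4, -232.9, 4.4], [0.3, 0.4, 61.5])) (90, ([116.4, -232.9, 4.4], [0.1, 0.5, 13.5])) (132, ([116.4, -232.9, 4.4], [-0.1, 0.5, -28.5]))
```

Run:
```python
from h import *
from scipy.spatial import cKDTree
o=np.array([.5105,-.151])
for n,b in(("top",(340,285,50,45)),("side",(195,275,45,75))):
    d=grab(n); x,y,w,h=b
    P=np.array([dpt(d,u,v) for u in range(x,x+w) for v in range(y,y+h) if d['depth'][v,u]>0])
    P=P[(P[:,2]>.112)&(P[:,2]<.16)&(P[:,0]<.49)]; print(n,len(P))
    if len(P): 
        print(P.min(0).round(3),P.max(0).round(3),P.mean(0).round(3))
        for a in(42,60,75,90,105,120,132):
            c=np.radians(a);e=np.array([np.cos(c),np.sin(c)]); q=(P[:,:2]-o)
            al=abs(q@e);pe=abs(q@[-e[1],e[0]]); print(a,"clear mm",(np.maximum(al-.095,pe-.0375).min()*1000).round(1))
```

```text
top 287
[ 0.413 -0.163  0.112] [ 0.462 -0.123  0.155] [ 0.435 -0.139  0.14 ]
42 clear mm 3.4
60 clear mm 10.2
75 clear mm 12.2
90 clear mm 10.8
105 clear mm 6.1
120 clear mm -2.8
132 clear mm -12.2
side 569
[ 0.409 -0.162  0.112] [ 0.461 -0.132  0.153] [ 0.43  -0.148  0.136]
42 clear mm 2.2
60 clear mm 10.5
75 clear mm 13.6
90 clear mm 12.5
105 clear mm 8.0
120 clear mm -0.6
132 clear mm -9.6
```

```bash
python3 -m jog '[[[18,-36,0,0,0,4,50],[38,-76,0,0,0,9,50],[58,-116,0,0,0,14,50],[78,-156,0,0,0,19,50],[98,-196,0,0,0,24,50],[116.4,-233,4,0.2,0.4,28.5,50],[116.4,-233,4,0.2,0.4,28.5,50],[116.4,-233,4,0.2,0.4,28.5,50],[116.4,-233,4,0.2,0.4,28.5,50]]]'
python3 - <<'E'
from h import *
print(now(),to(.5105,-.151,.056,75))
d=grab('side'); hsv=cv2.cvtColor(d['bgr'],cv2.COLOR_BGR2HSV)
x,y,w,h=(240,300,40,40)
m=(hsv[...,0]>8)&(hsv[...,0]<28)&(hsv[...,1]>60); M=np.zeros_like(m); M[y:y+h,x:x+w]=m[y:y+h,x:x+w]
ys,xs=np.where(M); P=np.array([ray(d,a,b,.016)[:2] for a,b in zip(xs,ys)]); print(len(P),cv2.minAreaRect((P*1000).astype(np.float32)))
E
```

```text
time: 16.4
position: [0.5075, -0.1499, 0.2]
tool_rot: [-0.405, -3.107, 0.006]
ft_force: [0.7, -0.1, 0.1]
grip_width: 0.569
grip_force: 0.0
(array([ 0.5075, -0.1499,  0.2   ]), 'yawY', np.float64(75.2), 'w', 49.5, 'q7', np.float64(1.58)) ([-4.3, 0.4, 144.0], [-0.3, -0.5, 0.2])
257 ((509.1781311035156, -151.49496459960938), (59.71913146972656, 22.857894897460938), 41.47890853881836)
```

```bash
python3 -m jog '[[[-3,0.4,15,-0.3,-0.5,0,50],[-4,0.4,45,-0.3,-0.5,0,50],[-4,0.4,75,-0.3,-0.5,0,50],[-4,0.4,105,-0.3,-0.5,0,50],[-4,0.4,128,-0.3,-0.5,0,50],[-4,0.4,140,-0.3,-0.5,0,50],[-4,0.4,143,-0.3,-0.5,0,50],[-4,0.4,143,-0.3,-0.5,0,50]]]'; python3 -c "
from h import *
print(now(),to(.5105,-.151,.056,75))"
```

```text
time: 17.25
position: [0.5109, -0.1522, 0.058]
tool_rot: [0.407, 3.113, -0.0]
ft_force: [-0.6, -0.2, 0.6]
grip_width: 0.575
grip_force: 0.0
(array([ 0.5109, -0.1522,  0.058 ]), 'yawY', np.float64(75.1), 'w', 50.0, 'q7', np.float64(1.67)) ([0.7, 1.0, 2.0], [0.0, 0.1, 0.1])
```

```bash
python3 -m jog '[[[0.7,1,2,0,0,0,50],[0.7,1,2,0,0,0,20],[0.7,1,2,0,0,0,20],[0.7,1,2,0,0,0,20],[0.7,1,2,0,0,0,20],[0.7,1,2,0,0,0,20],[0.7,1,2,0,0,0,20],[0.7,1,2,0,0,0,20]]]' 30;  python3 -c "
from h import *
print(now())"; python3 -m jog '[[[0,0,-10,0,0,0,20],[0,0,-30,0,0,0,20],[0,0,-55,0,0,0,20],[0,0,-85,0,0,0,20],[0,0,-115,0,0,0,20],[0,0,-130,0,0,0,20],[0,0,-130,0,0,0,20]]]'
python3 - <<'E'
from h import *
p=now();print(p); t=seat['oblong']-.085*rx; print(t,to(*t,.185,136.5),to(*t,.098,136.5))
E
```

```text
time: 18.05
position: [0.5105, -0.1515, 0.0561]
tool_rot: [0.409, 3.112, -0.0]
ft_force: [0.2, -0.1, 2.7]
grip_width: 0.355
grip_force: 29.9
(array([ 0.5105, -0.1515,  0.0561]), 'yawY', np.float64(75.0), 'w', 30.8, 'q7', np.float64(1.67))
time: 18.75
position: [0.5109, -0.1519, 0.1879]
tool_rot: [0.409, 3.108, 0.0]
ft_force: [-0.1, -0.1, -1.6]
grip_width: 0.357
grip_force: 29.9
(array([ 0.5109, -0.1519,  0.1879]), 'yawY', np.float64(75.0), 'w', 31.0, 'q7', np.float64(1.59))
[0.46929553 0.14252395] ([116.4, 273.6, 2.4], [-0.1, 0.4, -61.5]) ([116.9, 273.6, 89.4], [-0.1, 0.4, -61.5])
```

```bash
python3 -m jog '[[[13,30,0,0,0,-6,20],[28,65,0,0,0,-13,20],[43,100,0,0,0,-21,20],[58,135,0,0,0,-29,20],[73,170,0,0,0,-37,20],[88,205,0,0,0,-45,20],[103,240,0,0,0,-53,20],[116.5,273.5,0,0,0.4,-61.5,20],[116.5,273.5,0,0,0.4,-61.5,20],[116.5,273.5,0,0,0.4,-61.5,20]]]'; python3 -c "
from h import *
p=now();t=seat['oblong']-.085*rx;print(p,to(*t,.096,136.5))"
```

```text
time: 19.75
position: [0.4667, 0.143, 0.1836]
tool_rot: [1.239, -2.878, 0.002]
ft_force: [0.2, -1.8, -0.5]
grip_width: 0.36
grip_force: 29.9
(array([0.4667, 0.143 , 0.1836]), 'yawY', np.float64(136.6), 'w', 31.3, 'q7', np.float64(2.03)) ([-2.1, -2.4, 87.6], [0.1, -0.5, 0.1])
```

```bash
python3 -m jog '[[[-2,-2,20,0,0,0,20],[-2,-2,45,0,0,0,20],[-2,-2,68,0,0,0,20],[-2,-2,82,0,0,0,20],[-2,-2,87.5,0,0,0,20],[-2,-2,87.5,0,0,0,20],[-2,-2,87.5,0,0,0,20],[-2,-2,87.5,0,0,0,20]]]'
python3 - <<'E'
from h import *
p=now();print(p,to(*seat['oblong'],.096,136.5))
d=grab('side'); c=proj(d,[*p[0][:2],.05]).astype(int); x,y=c-50; print(x,y)
cv2.imwrite('pics/g6.png',cv2.resize(d['bgr'][y:y+100,x:x+133],(665,500),interpolation=2))
E
```

```text
time: 20.55
position: [0.4712, 0.143, 0.0991]
tool_rot: [1.239, -2.884, 0.001]
ft_force: [-0.0, 0.8, -1.1]
grip_width: 0.36
grip_force: 29.9
(array([0.4712, 0.143 , 0.0991]), 'yawY', np.float64(136.5), 'w', 31.3, 'q7', np.float64(2.05)) ([-69.7, -45.1, 2.9], [0.0, -0.2, 0.0])
130 149
```

View pics/g6.png

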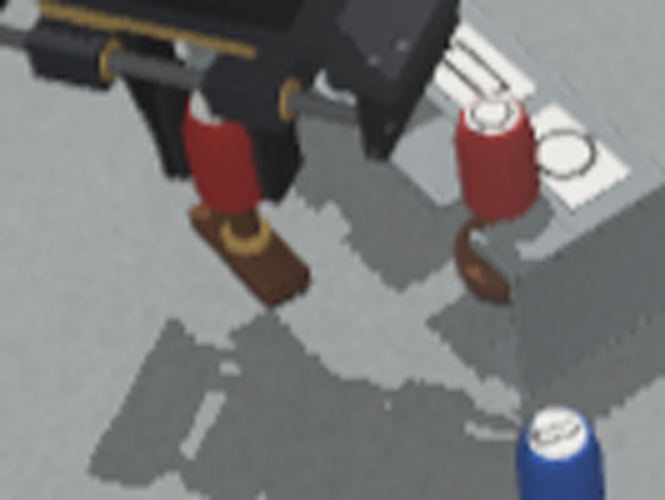

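The oblong foot at (250,255) lies along the row, and the round stamp hangs properly at (495,155). I'll slide the oblong in.

```bash
python3 -c "
from h import *
d=grab('side');v=(ray(d,183.6,210.4,.046)-ray(d,168,193.4,.046));print(v,np.degrees(np.arctan2(v[1],v[0])))"
python3 -m jog '[[[-12,-8,1.5,0,0,0,20],[-25,-16,2,0,0,0,20],[-37,-24,2,0,0,0,20],[-49,-32,2,0,0,0,20],[-58,-37.5,2,0,0,0,20],[-65,-42,2,0,0,0,20],[-69.5,-45,2,0,0,0,20],[-69.5,-45,2,0,0,0,20],[-69.5,-45,2,0,0,0,20]]]'; python3 -c "
from h import *
p=now();print(p,to(*seat['oblong'],.0872,136.5))"
```

```text
[ 1.32971121e-02 -5.76862235e-02  1.11022302e-16] -77.01961717708755
time: 21.55
position: [0.5504, 0.162, 0.0955]
tool_rot: [1.238, -2.881, 0.001]
ft_force: [-0.5, 0.8, -0.6]
grip_width: 0.361
grip_force: 29.9
(array([0.5504, 0.162 , 0.0955]), 'yawY', np.float64(136.5), 'w', 31.4, 'q7', np.float64(2.1)) ([-1.4, -0.8, 8.3], [0.1, -0.3, 0.0])
```

Yaw checks out (-77° against a target of -76.5°). I'll lower and release.

```bash
python3 -m jog '[[[-0.7,-0.4,4,0,0,0,20],[-0.7,-0.4,7,0,0,0,20],[-0.7,-0.4,8.3,0,0,0,20],[-0.7,-0.4,8.3,0,0,0,20],[-0.7,-0.4,8.3,0,0,0,46],[-0.7,-0.4,8.3,0,0,0,46],[-0.7,-0.4,8.3,0,0,0,46],[-0.7,-0.4,8.3,0,0,0,46]]]'; python3 -m jog '[[[0,0,-10,0,0,0,46],[0,0,-30,0,0,0,46],[0,0,-60,0,0,0,46],[0,0,-90,0,0,0,46],[0,0,-120,0,0,0,46],[0,0,-120,0,0,0,46]]]'; python3 -c "
from h import *
p=now();print(p,to(.60,-.15,.22,p[2]))"
```

```text
time: 22.35
position: [0.5516, 0.1625, 0.0874]
tool_rot: [1.239, -2.882, 0.001]
ft_force: [-0.9, 0.2, 0.9]
grip_width: 0.517
grip_force: 0.0
time: 22.95
position: [0.5549, 0.1634, 0.2132]
tool_rot: [-1.239, 2.882, -0.001]
ft_force: [1.4, 0.5, 0.4]
grip_width: 0.525
grip_force: 0.0
(array([0.5549, 0.1634, 0.2132]), 'yawY', np.float64(136.5), 'w', 45.7, 'q7', np.float64(2.08)) ([196.4, -248.4, -6.9], [-0.1, 0.2, 0.0])
```

Now I'll move clear of the view and check the result.

```bash
python3 -m jog '[[[30,-38,0,0,0,0,46],[65,-80,0,0,0,0,46],[100,-126,0,0,0,0,46],[135,-170,0,0,0,0,46],[170,-214,0,0,0,0,46],[196,-248,0,0,0,0,46],[196,-248,0,0,0,0,46],[196,-248,0,0,0,0,46]]]'
python3 - <<'E'
from h import *
d=grab('top'); s=grab('side')
cv2.imwrite('pics/end.png',np.hstack([cv2.resize(np.clip(d['bgr'][190:290,130:230+33]*1.5,0,255).astype(np.uint8),(399,300),interpolation=2),cv2.resize(s['bgr'][110:215,150:290],(400,300),interpolation=2)]))
hsv=cv2.cvtColor(d['bgr'],cv2.COLOR_BGR2HSV); W=((hsv[...,1]<70)&(hsv[...,2]>110)).astype(np.uint8)
for k,t in seat.items():
    c=proj(d,[*t,.126]).round().astype(int); m=np.zeros_like(W); cv2.circle(m,tuple(int(i) for i in c),6,1,-1)
    ys,xs=np.where(m&W); q=ray(d,xs.mean(),ys.mean(),.126); e=(q[:2]-t)@np.c_[rx,ry]
    z=dpt(d,xs.mean(),ys.mean())[2]; print(k,"off mm",(e*1000).round(1),"top z",round(float(z),4),len(xs))
E
```

```text
time: 23.75
position: [0.5963, -0.1553, 0.2079]
tool_rot: [1.228, -2.885, 0.004]
ft_force: [-1.1, 0.7, 0.2]
grip_width: 0.528
grip_force: 0.0
round off mm [0.3 0.4] top z 0.1291 103
oblong off mm [ 0.2 -0. ] top z 0.1283 103
small off mm [-0.1 -0. ] top z 0.127 100
square off mm [0.3 1.7] top z 0.1291 83
```

View pics/end.png

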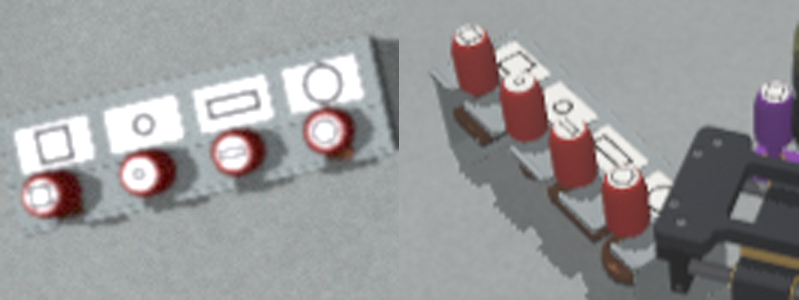

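All four stamps hang in their labelled slots with their feet square to the rack: discs at (40,195), (140,173), (232,152) and (325,130) in the left panel. Handing in.

```bash
python3 -c "
from bench import ctrl
print(ctrl.close_job())"
```

```text
the job is handed in; nothing more can be done
None
```

The job is handed in after about 24 s of robot time: the round, oblong and square stamps hang in their own slots, within about 2 mm of the seats in the final picture; no verdict came back.

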